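Re-rack door fittings in reverse order for refitting

ROBOT

A 6-joint arm with a two-finger parallel gripper is mounted at the origin on the work surface. World frame = base frame: x ahead of the robot, y to its left, z up, the work surface at z = 0. Lengths are in m, angles in degrees, forces in N, time in s.
With the tool pointing down it reaches from about 0.25 to 0.725 m from the base axis. Payload 9.7 kg.
Tool frame: the origin (TCP) lies midway between the tips of the shut fingers; the grasp point (between the pads) lies 19 mm behind it; z points along the fingers, y is the line along which they close (so a half turn about z gives the same grasp; the last joint's range is limited). The gripper opens to 85 mm and grips with 20 to 120 N. Pads are 22 mm wide; open, the fingers measure 114 mm over their backs; the gripper's body (76 mm by 85 mm) begins 54 mm behind the grasp point. The pads swing forward as they close: fully open they stand 13 mm farther back than shut.
Start: joints at [64.916, 4.979, 10.078, 95.1, 0, 90], TCP at [0.233, 0.498, 0.231] pointing down, gripper open.
Joint ranges: [-179.16, 179.16], [-48.56, 103.87], [-65.8, 70.77], [-126.05, 130.52], [-82.76, 87.17], [-180, 180]. Speed limits (degrees/s): [127.2, 127.2, 147.25, 180, 180, 180].

INTERFACE

Orientations are given as [roll, pitch, yaw] about the fixed x, y, z axes, in that order (R = Rz(yaw) Ry(pitch) Rx(roll)).
In Python, from workcell import * gives the robot as it stands.
- The arm moves only by the tool servo_tool, never from a script. Its argument "moves" is a list of rows, each a list of 4 numbers: the shift along the world's x, y, z in fractions of the full range, 1 being 75 cm, then the turn about the world's z in fractions of the full range, 1 being pi rad. A call has 1 to 20 rows; each row is the pose to reach, as a shift and turn from the pose commanded when the call began; what a row does not reach only later rows make up. A row lasts 1/12 s, in which the tool goes at most 41.7 mm and 7.16 degrees, less where a joint would pass 70% of its speed; a pose out of reach is approached as far as the arm can. A shift or turn number past 1, either way, is cut back to 1. A call with a gripper value outside its range is refused whole. "claw" is the closure, from 0 (fully open) to 1 (shut), set as the call begins (left out, the last holds). The fingers move at their own pace and stop on an object; "force" is the grip in N (left out, the last holds). Time passes only in rows, so rows that repeat a pose let the fingers close. It gives the time, the measured TCP pose, the force, the opening and the grip force at its end, in the units of the state.
- get_obs(): the state, without advancing time (a new reading comes with each control period).
- camera(name): name is "scene" or "top" or "wrist"; returns the picture (384x512x3 uint8, red, green, blue); there is no depth.
- get_calibration(name): a dict with "fx", "fy", "cx", "cy" (pixels), "rvec" (rotation vector, rad) and "tvec" (3), from world to camera coordinates, as OpenCV has them; the wrist camera has in their place "tool_from_camera" (4x4, takes a point from camera to tool coordinates, whose origin is the TCP and whose axes are the flange's). Camera axes: x right, y down, z forward; pixel columns grow to the right and rows downward; lengths in m; the calibration is good to about 2 mm. A picture is of the moment at which its call begins: read the wrist's pose just before it. get_calibration takes no time and is no camera call.
- job_done(): hands the job in; it is judged then, once.
The state is a dict: "time": time; "q": joint angles; "qd": joint speeds; "joint_efforts": joint torques, N m; "ee_pos": TCP position; "tcp_rot": TCP orientation; "wrist_force": force on the tool from outside, world axes, zero at the start; "torque": the same for the moment, N m; "opening": finger opening in m; "grasp_force": force on a finger pad.
Only numpy, scipy, OpenCV 4.12 (cv2) and the standard library are available. Lean on these libraries where they do the work, as an engineer would, in place of code of your own. Each camera call takes 0.05 s, during which the arm holds its last target. There are 200 camera calls.

TASK

The fittings of a cupboard door stand in a row on the oak rack in the order in which they came off, and they go back on in the reverse order. Move all four to the empty walnut rack, reversed: the fitting nearest the robot goes to the pad farthest from the robot, the next one to the pad before it, and so on until the farthest one stands on the nearest pad. Leave each standing upright in the middle of its own pad, as it stood before.

Things in the scene. Friction and masses are not known exactly. Their poses are not given: they have to be found in the camera images.
- strip_rack: Medium brown oak rack that holds the four fittings at the start: plank 330 (x) x 90 (y) x 12 mm, fixed, 25 mm high pegs at its corners; its x points away from the robot within 0.2 rad. Origin: centre of underside, on the bench. Four cork pads (the bay_ entries) lie in a row at x = -112.5, -37.5, 37.5, 112.5 mm, y = 0. It may be left or right of the bench's middle.
- fitting_rack: Empty dark walnut rack, on the other side of the middle: plank 330 (x) x 90 (y) x 12 mm, fixed, 25 mm high pegs at its corners; its x points away from the robot within 0.2 rad. Origin: centre of underside, on the bench. Four 62 mm cork pads are part of it, centred at x = -112.5 (nearest the robot), -37.5, 37.5, 112.5 mm, y = 0; their tops lie 16 mm above its origin.
- hinge: Brass butt hinge standing half open like a tent, as all fittings upright and turned under 0.4 rad from the rack. Knuckle on top: 12 mm rod along x, 50 mm long, axis 31.5 mm above the origin; pinch it across y. The leaves spread below, 25 degrees each side of upright, to 32 mm wide (y) at the foot. Origin: centre of the foot. 0.11 kg.
- staple: Steel staple plate of a hasp: flat plate 52 x 38 mm (x, y), 4 mm thick, with an upright loop of 9 mm round bar in the x-z plane, 35 mm wide; the loop's level crown has its axis 30 mm above the origin. Pinch the crown across y (9 mm). Origin: centre of the plate's underside. Mass about 0.12 kg.
- knob: Turned dark wooden cupboard knob, round about z: foot 36 mm across, neck 18 mm, head 32 mm across from 23 to 33 mm above the origin, 38 mm tall in all. Origin: centre of its foot. Mass about 0.05 kg.
- bolt: Dark steel barrel bolt: plate 54 x 36 mm (x, y), 4 mm thick, carrying an 18 mm thick barrel along x, 54 mm long, its axis 17 mm above the origin, and a small upright 8 mm stud near its -x end reaching 36 mm above the origin. Pinch the barrel across y at its middle. Origin: centre of the plate's underside. Mass about 0.13 kg.
- bay_hinge: The cork pad on the oak rack on which the hinge stands at the start, 62 mm square, 4 mm thick, fixed; it shows where in the row the hinge came from. All four pads look alike. Origin: centre of its underside, 12 mm above the bench.
- bay_staple: The cork pad on the oak rack on which the staple stands at the start, 62 mm square, 4 mm thick, fixed; it shows where in the row the staple came from. All four pads look alike. Origin: centre of its underside, 12 mm above the bench.
- bay_knob: The cork pad on the oak rack on which the knob stands at the start, 62 mm square, 4 mm thick, fixed; it shows where in the row the knob came from. All four pads look alike. Origin: centre of its underside, 12 mm above the bench.
- bay_bolt: The cork pad on the oak rack on which the bolt stands at the start, 62 mm square, 4 mm thick, fixed; it shows where in the row the bolt came from. All four pads look alike. Origin: centre of its underside, 12 mm above the bench.
Not all that is in view belongs to the job. What is shaped like the hinge but red is not meant. What is shaped like the bolt but blue is not meant.

How it is judged:
By the outcome, as a careful person would: the job done as asked, in the order asked, and still so for the second after the job is handed in, with the robot touching nothing.
It also fails if it takes over 106 s, if anything falls off the work surface, if the arm or the gripper's body presses on something with over 40 N, if the wrist force passes 120 N, or if a joint passes its speed limit or range.

## Working session

There is one attempt and no reset: what is moved stays moved. The work goes in short steps, Python scripts to look and compute and a tool call to move; the robot and the scene stay as the last step left them, time stands still between calls to the robot, and variables do not carry over. Pictures are saved under pics/ and viewed, at most 14 in all, crops included, and the job is handed in when it is done.

Besides the shell and the picture viewer there is one more tool, called after "Emit:" as name(argument=value, ...) on one line, values as JSON. servo_tool: Moves the arm, as the interface text tells. Its arguments: {"type":"object","properties":{"moves":{"type":"array","items":{"type":"array","items":{"type":"number"}}},"claw":{"type":"number"},"force":{"type":"number"}},"required":["moves"]}

```bash
mkdir -p pics; ls; python3 - <<'E'
from workcell import *
import cv2
for n in ("top","scene"):
    im=camera(n); cv2.imwrite(f"pics/{n}0.png",im[:,:,::-1])
    im2=cv2.resize(im[:,:,::-1],(800,600),interpolation=cv2.INTER_CUBIC); cv2.imwrite(f"pics/{n}0b.png",im2)
    print(get_calibration(n))
print(get_calibration("wrist")); print(get_obs())
E
```

```text
pics
{'fx': 399.9908919678782, 'fy': 399.9908919678782, 'cx': 253.27867608537122, 'cy': 187.979260779366, 'rvec': array([ 2.18596323, -2.20075909,  0.10540552]), 'tvec': array([0.05535981, 0.50725622, 0.97525578])}
{'fx': 395.3912261046169, 'fy': 395.3912261046169, 'cx': 260.81755903694125, 'cy': 194.088766379241, 'rvec': array([ 1.03605329,  2.39878191, -1.06876577]), 'tvec': array([ 0.30354694, -0.24849386,  1.08515521])}
{'fx': 318.10493177225635, 'fy': 318.10493177225635, 'cx': 252.45414668837734, 'cy': 195.377528150736, 'tool_from_camera': array([[-6.71624126e-04, -9.50566627e-01, -3.10519947e-01,
         7.91681132e-02],
       [ 9.99999507e-01, -8.65518610e-04,  4.86633182e-04,
        -6.12114599e-04],
       [-7.31338055e-04, -3.10519467e-01,  9.50566739e-01,
        -1.42277280e-01],
       [ 0.00000000e+00,  0.00000000e+00,  0.00000000e+00,
         1.00000000e+00]])}
{'time': 0.1, 'q': array([6.49167408e+01, 5.00767366e+00, 1.00394581e+01, 9.50995726e+01,
       1.07960461e-03, 9.00013663e+01]), 'qd': array([-0.11348549, -0.06663703, -0.02975982, -0.05947696, -0.07240894,
        0.00985436]), 'joint_efforts': array([-5.11005455e-04, -5.21560514e+01,  4.65653622e+01,  1.60796440e-02,
        3.65174216e-06, -8.05926504e-06]), 'ee_pos': array([0.23307307, 0.49794908, 0.23066076]), 'tcp_rot': array([-1.79932212e+02, -1.07798738e-03,  1.54915373e+02]), 'wrist_force': array([-0.80576595, -0.83331327,  0.36902483]), 'torque': array([-0.02257134,  0.02050048, -0.01018728]), 'grasp_force': 0.0, 'opening': 0.08509867669817531}
```

View pics/top0b.png

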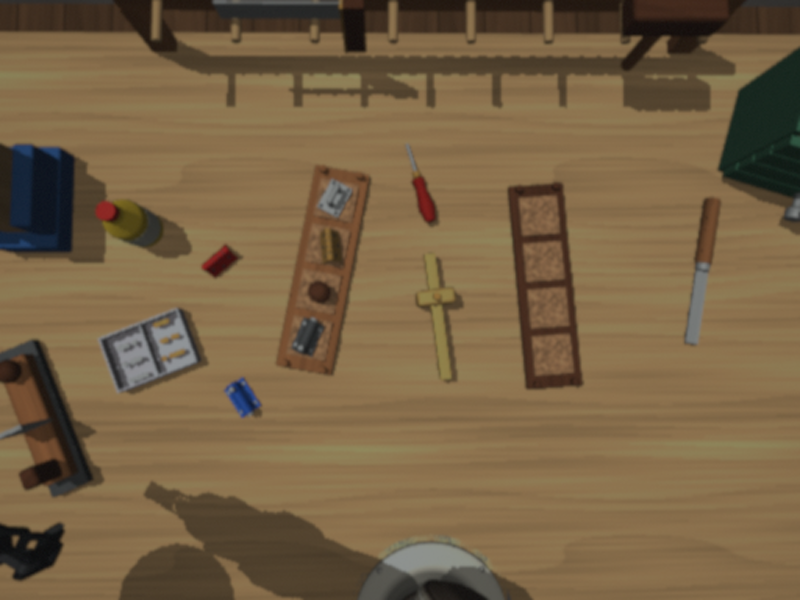

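View pics/scene0b.png

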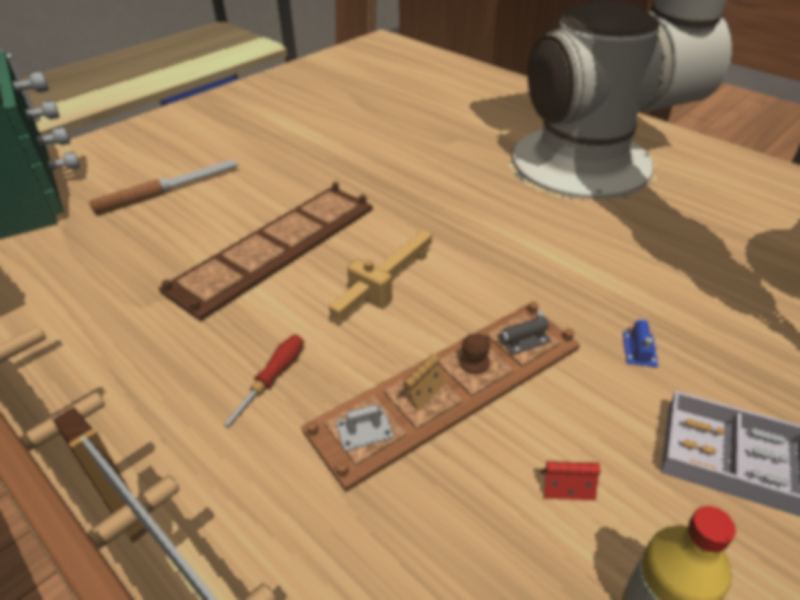

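Top view (800x600): the oak rack is on the left. From near to far it holds the bolt (308,337), knob (319,292), hinge (328,246) and staple (336,198). The walnut rack is on the right with pads at (553,355), (549,307), (545,261) and (540,214). The red hinge lookalike (220,260) and blue bolt lookalike (242,397) stand off the racks. The fittings I want are the brass and dark steel ones on the oak rack. I'll confirm that in enlarged crops.

```bash
python3 - <<'E'
import cv2
im=cv2.imread("pics/top0.png")
# px in 512x384: scale .64
a=im[100:245,170:245]; b=im[110:255,315:390]
c=cv2.hconcat([cv2.resize(a,None,fx=4,fy=4,interpolation=cv2.INTER_CUBIC),cv2.resize(b,None,fx=4,fy=4,interpolation=cv2.INTER_CUBIC)])
c=cv2.convertScaleAbs(c,alpha=1.5)
cv2.imwrite("pics/crop1.png",c); print(c.shape)
E
```

```text
(580, 600, 3)
```

View pics/crop1.png

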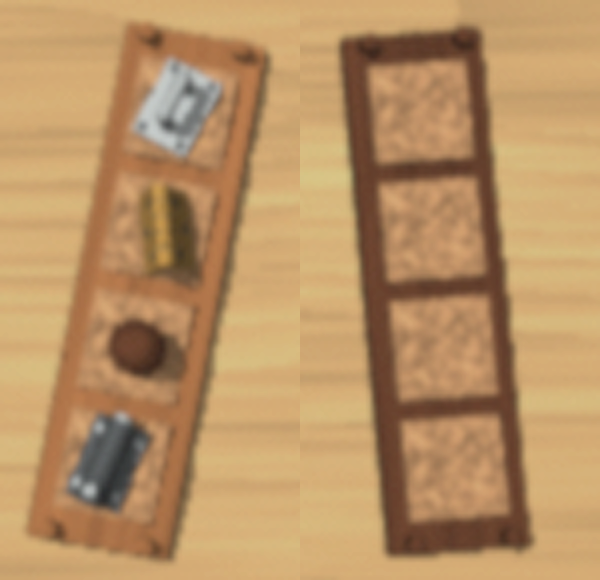

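The crop confirms it: dark steel bolt, wooden knob, brass hinge and steel staple stand on the oak rack in that order from near to far. The walnut rack is empty.

```bash
cat > h.py <<'E'
import numpy as np, cv2
from scipy.spatial.transform import Rotation as Ro
def ray(cal,uv,z,obs=None):
    """pixel(s) -> world points at height z"""
    K=np.array([[cal['fx'],0,cal['cx']],[0,cal['fy'],cal['cy']],[0,0,1]])
    d=np.c_[np.atleast_2d(uv),np.ones(len(np.atleast_2d(uv)))]@np.linalg.inv(K).T
    if 'rvec' in cal:
        R=cv2.Rodrigues(cal['rvec'])[0].T; c=-R@cal['tvec']
    else:
        T=cal['tool_from_camera']; Rt=Ro.from_euler('xyz',obs['tcp_rot'],degrees=True).as_matrix()
        R=Rt@T[:3,:3]; c=Rt@T[:3,3]+obs['ee_pos']
    w=d@R.T
    return (c+w*((z-c[2])/w[:,2])[:,None])[:,:2]
def line(a,b): return np.degrees(np.arctan2(*(b-a)[::-1]))
E
python3 - <<'E'
from workcell import *
from h import *
cal=get_calibration("top")
L=lambda p:(np.array(p,float)+.5)/4-.5+[170,100]
Rr=lambda p:(np.array(p,float)-[300,0]+.5)/4-.5+[315,110]
o=ray(cal,L([(127,22),(270,45),(172,560),(28,535)]),.012)
print("oak",o.mean(0),line(o[3],o[0]),line(o[2],o[1]),np.linalg.norm(o[3]-o[0]),np.linalg.norm(o[1]-o[0]))
f=ray(cal,Rr([(366,62),(469,57),(476,160),(376,165)]),.016);n=ray(cal,Rr([(402,418),(506,412),(514,518),(410,523)]),.016)
F,N=f.mean(0),n.mean(0);print("walnut",F,N,line(N,F),np.linalg.norm(F-N))
s=ray(cal,L([(175,58),(221,92),(180,158),(133,125)]),.020);print("staple",s.mean(0),line(s[3],s[0]),line(s[2],s[1]))
h=ray(cal,L([(158,185),(163,272)]),.0535);print("hinge",h.mean(0),line(h[1],h[0]))
print("knob",ray(cal,L([(138,347)]),.052))
b=ray(cal,L([(100,415),(150,428),(118,510),(68,490)]),.020);print("bolt",b.mean(0),line(b[3],b[0]),line(b[2],b[1]))
E
```

```text
oak [0.55029998 0.16705013] -10.584744018785374 -10.839495814501385 0.3280934118359121 0.09165945269826294
walnut [ 0.63470737 -0.18104401] [ 0.41021953 -0.19812091] 4.350139485988887 0.22513643111608056
staple [0.66203045 0.14932292] -31.638397238509224 -31.56029853807353
hinge [0.58098043 0.15683132] 3.2873971202509757
knob [[0.50965673 0.17035838]]
bolt [0.44216589 0.19126775] -22.94106595277493 -21.28587798643027
```

Careful with the scale: shifts go in shares of 75 cm and turns go in shares of pi rad. That gives: -33.1 cm / 75 = -0.4413, 26.7 cm / 75 = 0.356, 0.25 rad / 3.1416 = 0.0796.

Emit:
servo_tool(moves=[[0.1733,-0.2133,0.04,0.0382],[0.356,-0.4413,0.04,0.0796],[0.356,-0.4413,0.04,0.0796],[0.356,-0.4413,0.04,0.0796],[0.356,-0.4413,0.04,0.0796],[0.356,-0.4413,0.04,0.0796],[0.356,-0.4413,0.04,0.0796],[0.356,-0.4413,0.04,0.0796],[0.356,-0.4413,0.04,0.0796],[0.356,-0.4413,0.04,0.0796],[0.356,-0.4413,0.04,0.0796],[0.356,-0.4413,0.04,0.0796],[0.356,-0.4413,0.04,0.0796],[0.356,-0.4413,0.04,0.0796],[0.356,-0.4413,0.04,0.0796],[0.356,-0.4413,0.04,0.0796],[0.356,-0.4413,0.04,0.0796],[0.356,-0.4413,0.04,0.0796]], claw=0)

```text
time: 1.6
ee_pos: [0.4998, 0.1677, 0.2614]
tcp_rot: [180.0, 0.0, 169.3]
wrist_force: [-0.6, -0.1, 0.0]
opening: 0.0854
grasp_force: 0.0
```

```bash
python3 - <<'E'
from workcell import *
import cv2,pickle
o=get_obs(); im=camera("wrist")[:,:,::-1]; pickle.dump(o,open("o1.pkl","wb"))
cv2.imwrite("pics/w1.png",im); print(o['ee_pos'],o['tcp_rot'])
cv2.imwrite("pics/w1b.png",cv2.convertScaleAbs(cv2.resize(im,(800,600),interpolation=cv2.INTER_CUBIC),alpha=1.4))
E
```

```text
[0.4998414  0.16772976 0.26136937] [1.79994134e+02 8.16673054e-03 1.69305036e+02]
```

View pics/w1b.png

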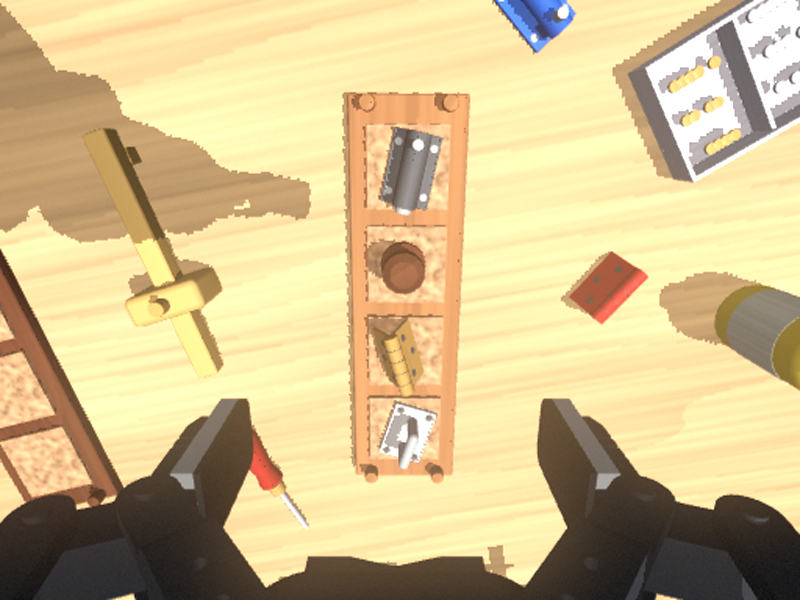

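The wrist view (800x600, image down = away from the robot) shows the bolt (410,172), knob (403,268), hinge (403,357) and staple (408,432). I'll enlarge it for accuracy.

```bash
python3 - <<'E'
import cv2
im=cv2.imread("pics/w1.png")
a=cv2.resize(im[70:192,225:305],None,fx=5,fy=5,interpolation=cv2.INTER_CUBIC)
b=cv2.resize(im[190:312,225:305],None,fx=5,fy=5,interpolation=cv2.INTER_CUBIC)
cv2.imwrite("pics/w1c.png",cv2.hconcat([a[:600],b[:600]]))
E
```

```text
(no output)
```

View pics/w1c.png

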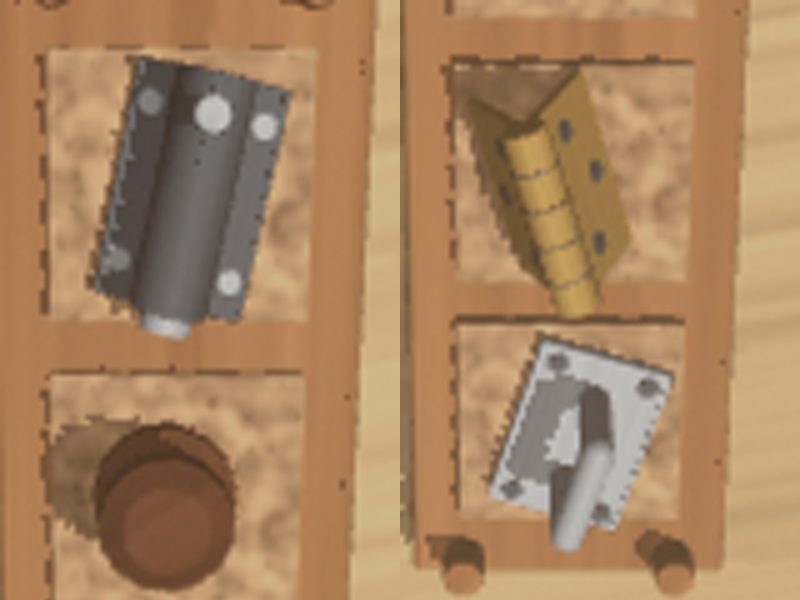

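```bash
python3 - <<'E'
from workcell import *
from h import *
import pickle
cal=get_calibration("wrist");o=pickle.load(open("o1.pkl","rb"))
A=lambda p:(np.array(p,float)+.5)/5-.5+[225,70]
B=lambda p:(np.array(p,float)-[400,0]+.5)/5-.5+[225,190]
def P(n,f,q,z):
    w=ray(cal,f(q),z,o); print(n,w.mean(0).round(4),(line(w[0],w[-1]),line(w[1],w[2])) if len(w)==4 else (line(w[0],w[1]) if len(w)==2 else ''))
P("bolt",A,[(137,57),(290,92),(240,322),(90,290)],.020)
P("stud",A,[(213,112)],.052)
P("knob head",A,[(165,522)],.046)
P("hinge",B,[(525,132),(580,308)],.0525)
P("hinge foot far corners",B,[(470,100),(580,70)],.016)
P("staple plate",B,[(540,335),(672,375),(612,528),(492,495)],.020)
P("staple crown",B,[(597,450),(567,540)],.0495)
P("oak bolt pad",A,[(48,48),(317,48),(307,322),(45,318)],.016)
P("oak staple pad",B,[(455,322),(685,322),(680,520),(455,520)],.016)
E
```

```text
bolt [0.4422 0.1899] (np.float64(-22.851488878936234), np.float64(-22.04274282010283))
stud [0.4253 0.1971] 
knob head [0.5122 0.1709] 
hinge [0.5834 0.1548] 5.3283543976902905
hinge foot far corners [0.5607 0.1519] 95.4284596646949
staple plate [0.6632 0.1474] (np.float64(-25.68694080789803), np.float64(-28.495452180900134))
staple crown [0.6626 0.1476] -26.277528798064743
oak bolt pad [0.4408 0.188 ] (np.float64(-12.432107878730843), np.float64(-10.96836506942149))
oak staple pad [0.6616 0.1449] (np.float64(-11.676822079289888), np.float64(-10.394058832953778))
```

Scaled: -23.7 cm / 75 = -0.316, 2.3 cm / 75 = 0.0307, -0.2 rad / 3.1416 = -0.0637.

Emit:
servo_tool(moves=[[-0.0773,0.0307,-0.1067,-0.0637],[-0.0773,0.0307,-0.16,-0.0637],[-0.0773,0.0307,-0.2133,-0.0637],[-0.0773,0.0307,-0.2133,-0.0637],[-0.0773,0.0307,-0.2133,-0.0637],[-0.0773,0.0307,-0.2133,-0.0637],[-0.0773,0.0307,-0.24,-0.0637],[-0.0773,0.0307,-0.2667,-0.0637],[-0.0773,0.0307,-0.2933,-0.0637],[-0.0773,0.0307,-0.3067,-0.0637],[-0.0773,0.0307,-0.316,-0.0637],[-0.0773,0.0307,-0.316,-0.0637],[-0.0773,0.0307,-0.316,-0.0637]], claw=0.42, force=40)

```text
time: 2.73
ee_pos: [0.4432, 0.1904, 0.0258]
tcp_rot: [179.9, 0.1, 157.8]
wrist_force: [-0.1, 0.1, -0.0]
opening: 0.0495
grasp_force: 0.0
```

Emit:
servo_tool(moves=[[0,0,0,0],[0,0,0,0],[0,0,0,0],[0,0,0,0],[0,0,0,0],[0,0,0,0],[0,0,0,0],[0,0,0,0]], claw=1, force=40)

```text
time: 3.4
ee_pos: [0.4428, 0.1904, 0.0254]
tcp_rot: [179.9, 0.1, 157.8]
wrist_force: [-0.7, -0.4, 6.5]
opening: 0.016
grasp_force: 39.0
```

Scaled: -37.1 cm / 75 = -0.4947, 19.3 cm / 75 = 0.2573, 0.263 rad / 3.1416 = 0.0837.

Emit:
servo_tool(moves=[[0,0,0.0133,0],[0,0,0.04,0],[0,0,0.08,0],[0,0,0.12,0],[0,0,0.1333,0],[0.02,-0.04,0.1333,0.0127],[0.04,-0.08,0.1333,0.0255],[0.0613,-0.12,0.1333,0.0382],[0.0827,-0.16,0.1333,0.0509],[0.104,-0.2,0.1333,0.0637],[0.1253,-0.24,0.1333,0.0764],[0.1453,-0.28,0.1333,0.0837],[0.1667,-0.32,0.1333,0.0837],[0.1867,-0.36,0.1333,0.0837],[0.208,-0.4,0.1333,0.0837],[0.2293,-0.44,0.1333,0.0837],[0.2467,-0.4733,0.1333,0.0837],[0.2573,-0.4947,0.1333,0.0837],[0.2573,-0.4947,0.1333,0.0837],[0.2573,-0.4947,0.1333,0.0837]])

```text
time: 5.07
ee_pos: [0.6349, -0.1815, 0.1234]
tcp_rot: [180.0, -0.1, 172.8]
wrist_force: [-0.2, -0.4, -1.9]
opening: 0.0165
grasp_force: 39.5
```

```bash
python3 - <<'E'
from workcell import *
import cv2
o=get_obs(); im=camera("wrist")[:,:,::-1]; print(o['ee_pos'],o['opening'])
cv2.imwrite("pics/w2.png",im)
E
```

```text
[ 0.63490701 -0.18148134  0.1234039 ] 0.016463022774225667
```

View pics/w2.png

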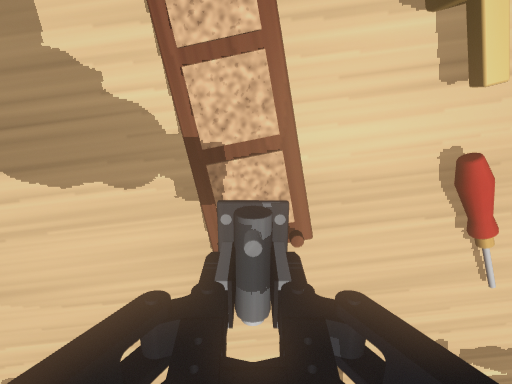

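The bolt hangs straight in the grip, stud at (253,248). I'll check the walnut rack position from pad 3's corners at (183,66), (264,50), (282,137) and (206,150).

```bash
python3 - <<'E'
from workcell import *
from h import *
o=get_obs();w=ray(get_calibration("wrist"),[(183,66),(264,50),(282,137),(206,150)],.016,o)
print(w,w.mean(0),line(w[0],w[3]),line(w[1],w[2]))
E
```

```text
[[ 0.53192169 -0.21934532]
 [ 0.52871669 -0.15944759]
 [ 0.59222868 -0.15262351]
 [ 0.59482879 -0.21319027]] [ 0.56192396 -0.18615167] 5.588233167294654 6.132648264378702
```

Scaled: -9 cm / 75 = -0.12, -8.5 cm / 75 = -0.1133.

Emit:
servo_tool(moves=[[0,0,-0.0267,0],[0,0,-0.0533,0],[0,0,-0.08,0],[0,0,-0.1,0],[0,0,-0.1133,0],[0,0,-0.12,0],[0,0,-0.12,0]])

```text
time: 5.7
ee_pos: [0.6345, -0.18, 0.0336]
tcp_rot: [180.0, -0.1, 172.9]
wrist_force: [0.0, -0.9, -2.0]
opening: 0.0162
grasp_force: 39.5
```

Scaled: -1 cm / 75 = -0.0133, -0.9 cm / 75 = -0.012.

Emit:
servo_tool(moves=[[0.0013,0,-0.0053,0],[0.0013,0,-0.0093,0],[0.0013,0,-0.012,0],[0.0013,0,-0.0133,0],[0.0013,0,-0.0133,0],[0.0013,0,-0.0133,0]])

```text
time: 6.2
ee_pos: [0.6366, -0.181, 0.0255]
tcp_rot: [-180.0, 0.1, 172.8]
wrist_force: [-1.8, 0.8, 6.8]
opening: 0.0166
grasp_force: 40.0
```

Scaled: 10 cm / 75 = 0.1333, 9 cm / 75 = 0.12.

Emit:
servo_tool(moves=[[0,0,0,0],[0,0,0,0],[0,0,0,0],[0,0,0,0],[0,0,0,0],[0,0,0,0],[0,0,0.0133,0],[0,0,0.04,0],[0,0,0.08,0],[0,0,0.12,0],[0,0,0.1333,0]], claw=0.42)

```text
time: 7.12
ee_pos: [0.6375, -0.1812, 0.1302]
tcp_rot: [-179.9, 0.3, 172.8]
wrist_force: [1.4, -0.3, 1.1]
opening: 0.0493
grasp_force: 0.0
```

Scaled: 35.2 cm / 75 = 0.4693, -12.45 cm / 75 = -0.166, -0.06 rad / 3.1416 = -0.0191.

Emit:
servo_tool(moves=[[-0.0133,0.04,0,0],[-0.0267,0.08,0,0],[-0.0427,0.12,0,0],[-0.056,0.16,0,-0.0064],[-0.0707,0.2,0,-0.0127],[-0.0853,0.24,0,-0.0191],[-0.0987,0.28,0,-0.0191],[-0.1133,0.32,0,-0.0191],[-0.1267,0.36,0,-0.0191],[-0.1413,0.4,0,-0.0191],[-0.156,0.44,0,-0.0191],[-0.166,0.4693,0,-0.0191],[-0.166,0.4693,0,-0.0191],[-0.166,0.4693,-0.0267,-0.0191],[-0.166,0.4693,-0.0533,-0.0191],[-0.166,0.4693,-0.08,-0.0191],[-0.166,0.4693,-0.1067,-0.0191],[-0.166,0.4693,-0.1187,-0.0191],[-0.166,0.4693,-0.1187,-0.0191],[-0.166,0.4693,-0.1187,-0.0191]])

```text
time: 8.78
ee_pos: [0.5118, 0.1709, 0.0358]
tcp_rot: [-180.0, -0.0, 169.4]
wrist_force: [-0.4, 0.3, 0.4]
opening: 0.0496
grasp_force: 0.0
```

Emit:
servo_tool(moves=[[0,0,0,0],[0,0,0,0],[0,0,0,0],[0,0,0,0],[0,0,0,0],[0,0,0,0],[0,0,0,0]], claw=1, force=30)

```text
time: 9.37
ee_pos: [0.5126, 0.1713, 0.0371]
tcp_rot: [179.9, 0.1, 169.4]
wrist_force: [-0.4, -1.3, 6.4]
opening: 0.0302
grasp_force: 29.8
```

Scaled: -35.7 cm / 75 = -0.476, 4.95 cm / 75 = 0.066, 0.26 rad / 3.1416 = 0.0828.

Emit:
servo_tool(moves=[[0,0,0.0133,0],[0,0,0.04,0],[0,0,0.08,0],[0,0,0.12,0],[0,0,0.1333,0],[0.0053,-0.04,0.1333,0.0127],[0.0107,-0.08,0.1333,0.0255],[0.016,-0.12,0.1333,0.0382],[0.0213,-0.16,0.1333,0.0509],[0.0267,-0.2,0.1333,0.0637],[0.0333,-0.24,0.1333,0.0764],[0.0387,-0.28,0.1333,0.0828],[0.044,-0.32,0.1333,0.0828],[0.0493,-0.36,0.1333,0.0828],[0.0547,-0.4,0.1333,0.0828],[0.06,-0.44,0.1333,0.0828],[0.064,-0.4667,0.1333,0.0828],[0.066,-0.476,0.1333,0.0828],[0.066,-0.476,0.1333,0.0828],[0.066,-0.476,0.1333,0.0828]])

```text
time: 11.03
ee_pos: [0.5611, -0.1855, 0.1353]
tcp_rot: [180.0, -0.0, -175.7]
wrist_force: [-0.4, 0.7, -0.5]
opening: 0.0298
grasp_force: 30.0
```

```bash
python3 - <<'E'
from workcell import *
import cv2
o=get_obs(); im=camera("wrist")[:,:,::-1]; print(o['ee_pos'],o['tcp_rot'],o['opening'])
cv2.imwrite("pics/w3.png",im)
E
```

```text
[ 0.56106262 -0.18547492  0.13534491] [ 1.79972851e+02 -1.36422538e-02 -1.75716015e+02] 0.029810025566749575
```

View pics/w3.png

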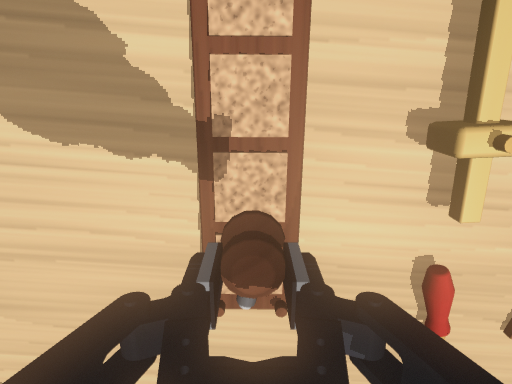

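The knob is held level at (253,265) above pad 3. Pad 2's corners at (210,53), (292,53), (292,137) and (212,138) give another check.

```bash
python3 - <<'E'
from workcell import *
from h import *
o=get_obs();w=ray(get_calibration("wrist"),[(210,53),(292,53),(292,137),(212,138)],.016,o)
print(w.mean(0),line(w[0],w[3]),line(w[1],w[2]))
E
```

```text
[ 0.48602873 -0.19196079] 3.391302361767828 6.5102532517344205
```

Emit:
servo_tool(moves=[[0,0,-0.0267,0],[0,0,-0.0533,0],[0,0,-0.08,0],[0,0,-0.1,0],[0,0,-0.1133,0],[0,0,-0.1227,0],[0,0,-0.128,0],[0,0,-0.132,0],[0,0,-0.1333,0],[0,0,-0.1333,0],[0,0,-0.1333,0]])

```text
time: 12.0
ee_pos: [0.5619, -0.1858, 0.0371]
tcp_rot: [-180.0, 0.1, -175.7]
wrist_force: [-1.6, 1.8, 4.9]
opening: 0.0303
grasp_force: 30.4
```

Scaled: 10 cm / 75 = 0.1333, 9 cm / 75 = 0.12.

Emit:
servo_tool(moves=[[0,0,0,0],[0,0,0,0],[0,0,0,0],[0,0,0,0],[0,0,0,0],[0,0,0,0],[0,0,0.0133,0],[0,0,0.04,0],[0,0,0.08,0],[0,0,0.12,0],[0,0,0.1333,0]], claw=0.42)

```text
time: 12.92
ee_pos: [0.5625, -0.1863, 0.1408]
tcp_rot: [-179.9, 0.3, -175.7]
wrist_force: [1.7, -0.7, 0.0]
opening: 0.0494
grasp_force: 0.0
```

Scaled: 34.15 cm / 75 = 0.4553, -9.7 cm / 75 = -0.1293.

Emit:
servo_tool(moves=[[0.0027,0.04,0,0],[0.0053,0.08,0,0],[0.008,0.12,0,0],[0.0107,0.16,0,0],[0.0133,0.2,0,0],[0.016,0.24,0,0],[0.0187,0.28,0,0],[0.0213,0.32,0,0],[0.024,0.36,0,0],[0.0267,0.4,0,0],[0.028,0.44,0,0],[0.0287,0.4553,0,0],[0.0287,0.4553,0,0],[0.0287,0.4553,-0.0267,0],[0.0287,0.4553,-0.0533,0],[0.0287,0.4553,-0.08,0],[0.0287,0.4553,-0.1067,0],[0.0287,0.4553,-0.1293,0],[0.0287,0.4553,-0.1293,0],[0.0287,0.4553,-0.1293,0]])

```text
time: 14.58
ee_pos: [0.5822, 0.1545, 0.038]
tcp_rot: [-180.0, -0.1, -175.7]
wrist_force: [-0.3, -0.6, -0.1]
opening: 0.0496
grasp_force: 0.0
```

Emit:
servo_tool(moves=[[0,0,0,0],[0,0,0,0],[0,0,0,0],[0,0,0,0],[0,0,0,0],[0,0,0,0],[0,0,0,0],[0,0,0,0]], claw=1, force=40)

```text
time: 15.25
ee_pos: [0.5834, 0.1557, 0.0396]
tcp_rot: [180.0, 0.1, -175.7]
wrist_force: [-0.4, -1.5, 6.2]
opening: 0.0102
grasp_force: 39.2
```

Scaled: -34.7 cm / 75 = -0.4627, -33 cm / 75 = -0.44, 0.26 rad / 3.1416 = 0.0828.

Emit:
servo_tool(moves=[[0,0,0.0133,0],[0,0,0.04,0],[0,0,0.08,0],[0,0,0.12,0],[0,0,0.1333,0],[-0.0107,-0.04,0.1333,0.0127],[-0.0213,-0.08,0.1333,0.0255],[-0.032,-0.12,0.1333,0.0382],[-0.044,-0.16,0.1333,0.0509],[-0.0547,-0.2,0.1333,0.0637],[-0.0667,-0.24,0.1333,0.0764],[-0.0773,-0.28,0.1333,0.0828],[-0.088,-0.32,0.1333,0.0828],[-0.0987,-0.36,0.1333,0.0828],[-0.1107,-0.4,0.1333,0.0828],[-0.1213,-0.44,0.1333,0.0828],[-0.128,-0.4627,0.1333,0.0828],[-0.128,-0.4627,0.1333,0.0828],[-0.128,-0.4627,0.1333,0.0828],[-0.128,-0.4627,0.1333,0.0828]])

```text
time: 16.92
ee_pos: [0.4867, -0.1908, 0.1381]
tcp_rot: [180.0, -0.0, -160.8]
wrist_force: [-0.1, -0.4, -0.5]
opening: 0.0099
grasp_force: 39.3
```

```bash
python3 - <<'E'
from workcell import *
import cv2
o=get_obs(); im=camera("wrist")[:,:,::-1]; print(o['ee_pos'],o['tcp_rot'],o['opening'])
cv2.imwrite("pics/w4.png",im)
E
```

```text
[ 0.48669641 -0.1908468   0.13811763] [ 1.79967817e+02 -7.46835168e-03 -1.60791088e+02] 0.00991955632539654
```

View pics/w4.png

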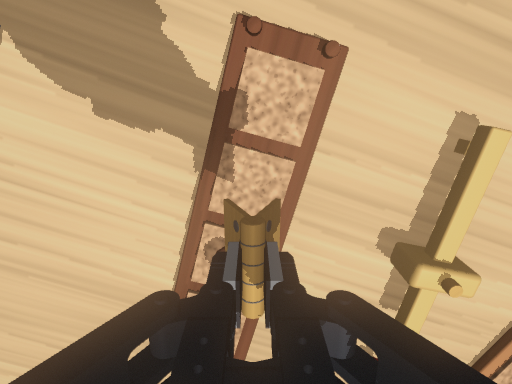

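The hinge is held level at (252,255). Pad 1's corners are at (247,48), (325,68), (303,146) and (232,130).

```bash
python3 - <<'E'
from workcell import *
from h import *
o=get_obs();w=ray(get_calibration("wrist"),[(247,48),(325,68),(303,146),(231,129)],.016,o)
print(w.mean(0),line(w[0],w[3]),line(w[1],w[2]))
E
```

```text
[ 0.41118274 -0.19738414] 6.71879208424692 6.129319911751931
```

Scaled: -10 cm / 75 = -0.1333, -9.9 cm / 75 = -0.132.

Emit:
servo_tool(moves=[[0,0,-0.0267,0],[0,0,-0.0533,0],[0,0,-0.08,0],[0,0,-0.1,0],[0,0,-0.1133,0],[0,0,-0.1227,0],[0,0,-0.128,0],[0,0,-0.132,0],[0,0,-0.1333,0],[0,0,-0.1333,0],[0,0,-0.1333,0]])

```text
time: 17.88
ee_pos: [0.4872, -0.1914, 0.0395]
tcp_rot: [-180.0, 0.1, -160.8]
wrist_force: [-2.6, 1.6, 5.4]
opening: 0.0105
grasp_force: 39.8
```

Scaled: 10 cm / 75 = 0.1333, 9 cm / 75 = 0.12.

Emit:
servo_tool(moves=[[0,0,0,0],[0,0,0,0],[0,0,0,0],[0,0,0,0],[0,0,0,0],[0,0,0,0],[0,0,0.0133,0],[0,0,0.04,0],[0,0,0.08,0],[0,0,0.12,0],[0,0,0.1333,0]], claw=0.42)

```text
time: 18.8
ee_pos: [0.4879, -0.1919, 0.1435]
tcp_rot: [-179.8, 0.2, -160.8]
wrist_force: [-0.2, -0.9, 0.2]
opening: 0.0496
grasp_force: 0.0
```

Scaled: 33.9 cm / 75 = 0.452, 17.65 cm / 75 = 0.2353, -0.83 rad / 3.1416 = -0.2642.

Emit:
servo_tool(moves=[[0.02,0.04,0,-0.0255],[0.04,0.08,0,-0.0573],[0.0613,0.12,0,-0.0891],[0.0827,0.16,0,-0.121],[0.104,0.2,0,-0.1528],[0.1253,0.24,0,-0.1846],[0.1453,0.28,0,-0.2165],[0.1667,0.32,0,-0.2483],[0.1867,0.36,0,-0.2642],[0.208,0.4,0,-0.2642],[0.2293,0.44,0,-0.2642],[0.2353,0.452,0,-0.2642],[0.2353,0.452,0,-0.2642],[0.2353,0.452,-0.0267,-0.2642],[0.2353,0.452,-0.0533,-0.2642],[0.2353,0.452,-0.08,-0.2642],[0.2353,0.452,-0.08,-0.2642]], claw=0.58)

```text
time: 20.22
ee_pos: [0.6609, 0.146, 0.0742]
tcp_rot: [-179.8, -0.3, 151.6]
wrist_force: [0.1, -0.2, -1.8]
opening: 0.0361
grasp_force: 0.0
```

Scaled: -5 cm / 75 = -0.0667, -4.6 cm / 75 = -0.0613.

Emit:
servo_tool(moves=[[0,0,-0.0267,0],[0,0,-0.0533,0],[0,0,-0.0613,0],[0,0,-0.0667,0],[0,0,-0.0667,0],[0,0,-0.0667,0]])

```text
time: 20.72
ee_pos: [0.6637, 0.1474, 0.0298]
tcp_rot: [179.9, 0.1, 151.6]
wrist_force: [0.0, -0.6, -0.0]
opening: 0.0355
grasp_force: 0.0
```

Emit:
servo_tool(moves=[[0,0,0,0],[0,0,0,0],[0,0,0,0],[0,0,0,0],[0,0,0,0],[0,0,0,0],[0,0,0,0],[0,0,0,0]], claw=1, force=40)

```text
time: 21.38
ee_pos: [0.6638, 0.1479, 0.0294]
tcp_rot: [179.9, 0.1, 151.7]
wrist_force: [0.5, 0.7, 5.4]
opening: 0.0071
grasp_force: 39.1
```

Scaled: -34.5 cm / 75 = -0.46, -25.2 cm / 75 = -0.336, 0.26 rad / 3.1416 = 0.0828.

Emit:
servo_tool(moves=[[0,0,0.0133,0],[0,0,0.04,0],[0,0,0.08,0],[0,0,0.12,0],[0,0,0.1333,0],[-0.0267,-0.036,0.1333,0.0127],[-0.0533,-0.0733,0.1333,0.0255],[-0.08,-0.1093,0.1333,0.0382],[-0.1067,-0.1467,0.1333,0.0509],[-0.1333,-0.1827,0.1333,0.0637],[-0.16,-0.22,0.1333,0.0764],[-0.1867,-0.256,0.1333,0.0828],[-0.2133,-0.2933,0.1333,0.0828],[-0.24,-0.3293,0.1333,0.0828],[-0.2667,-0.3667,0.1333,0.0828],[-0.2933,-0.4027,0.1333,0.0828],[-0.32,-0.44,0.1333,0.0828],[-0.336,-0.46,0.1333,0.0828],[-0.336,-0.46,0.1333,0.0828],[-0.336,-0.46,0.1333,0.0828]])

```text
time: 23.05
ee_pos: [0.4105, -0.198, 0.1282]
tcp_rot: [180.0, -0.0, 166.4]
wrist_force: [0.5, -0.3, -1.9]
opening: 0.0075
grasp_force: 39.3
```

```bash
python3 - <<'E'
from workcell import *
import cv2
o=get_obs(); im=camera("wrist")[:,:,::-1]; t=camera("top")[:,:,::-1]; print(o['ee_pos'],o['tcp_rot'],o['opening'])
cv2.imwrite("pics/w5.png",cv2.hconcat([cv2.resize(im[100:384,140:370],None,fx=1.6,fy=1.6),cv2.resize(t[110:256,300:400],(311,454))]))
E
```

```text
[ 0.41045793 -0.19800005  0.12816938] [ 1.79993386e+02 -1.47803721e-02  1.66414745e+02] 0.0075004392309043705
```

View pics/w5.png

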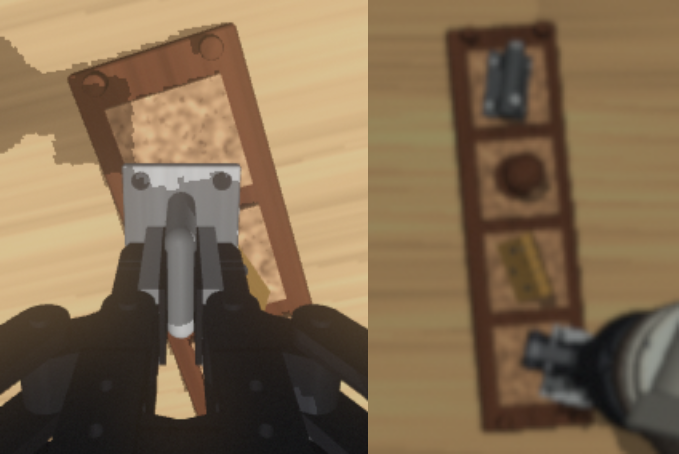

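The staple hangs level. The top view shows the bolt, knob and hinge near the middle of their pads. Lowering now.

Emit:
servo_tool(moves=[[0,0,-0.0267,0],[0,0,-0.0533,0],[0,0,-0.08,0],[0,0,-0.1,0],[0,0,-0.1133,0],[0,0,-0.1227,0],[0,0,-0.128,0],[0,0,-0.132,0],[0,0,-0.1333,0],[0,0,-0.1333,0],[0,0,-0.1333,0]])

```text
time: 24.07
ee_pos: [0.4118, -0.1974, 0.0293]
tcp_rot: [180.0, 0.1, 166.6]
wrist_force: [0.2, 2.9, 5.0]
opening: 0.0069
grasp_force: 39.8
```

Scaled: 28 cm / 75 = 0.3733, 25 cm / 75 = 0.3333.

Emit:
servo_tool(moves=[[0,0,0,0],[0,0,0,0],[0,0,0,0],[0,0,0,0],[0,0,0,0],[0,0,0.0133,0],[0,0,0.04,0],[0,0,0.08,0],[0,0,0.12,0],[0,0,0.16,0],[0,0.0667,0.1867,0],[0,0.1333,0.2133,0],[0,0.2,0.24,0],[0,0.2667,0.24,0],[0,0.3333,0.24,0],[0,0.3733,0.24,0],[0,0.3733,0.24,0],[0,0.3733,0.24,0],[0,0.3733,0.24,0],[0,0.3733,0.24,0]], claw=0.58)

```text
time: 25.73
ee_pos: [0.4111, 0.0826, 0.2087]
tcp_rot: [-180.0, 0.0, 166.6]
wrist_force: [-0.6, -0.3, 0.1]
opening: 0.0359
grasp_force: 0.0
```

```bash
python3 - <<'E'
from workcell import *
import cv2
t=camera("top")[:,:,::-1]; s=camera("scene")[:,:,::-1]; o=get_obs(); print(o['ee_pos'],o['wrist_force'])
cv2.imwrite("pics/t6.png",cv2.hconcat([cv2.convertScaleAbs(cv2.resize(t[110:255,315:390],None,fx=4,fy=4,interpolation=cv2.INTER_CUBIC),alpha=1.5),cv2.resize(s[105:250,90:215],None,fx=4,fy=4,interpolation=cv2.INTER_CUBIC)]))
E
```

```text
[0.41124012 0.08154025 0.20852853] [ 0.38732516 -0.96044817  0.65715703]
```

View pics/t6.png

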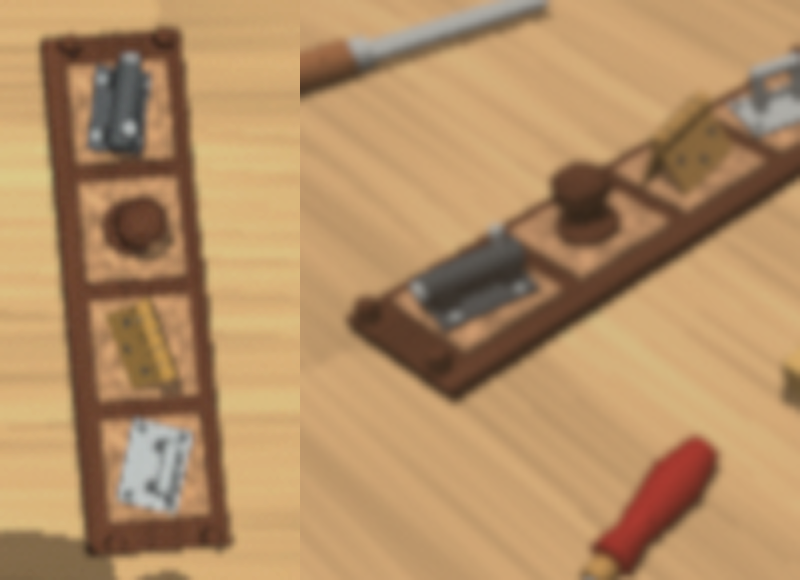

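The final view shows, from near to far, the staple (155,466), hinge (145,347), knob (137,225) and bolt (119,109). All are upright, centred on their pads and clear of the gripper.

```bash
python3 -c "
from workcell import *
print(job_done())"
```

```text
the job is handed in; nothing more can be done
None
```

The job is handed in at about 26 s: all four fittings stand upright and centred on the walnut rack in reversed order (staple, hinge, knob, bolt from near to far).

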